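Close the kit drawer and hold the cast lever level over its drilling fixture

ROBOT

A 7-joint arm with a two-finger parallel gripper is mounted at the origin on the work surface. World frame = base frame: x ahead of the robot, y to its left, z up, the work surface at z = 0. Lengths are in m, angles in rad, forces in N, time in s.
With the tool pointing down it reaches from about 0.4 to 0.925 m from the base axis. Payload 5.6 kg.
Tool frame: the origin (TCP) lies midway between the tips of the shut fingers; the grasp point (between the pads) lies 19 mm behind it; z points along the fingers, y is the line along which they close (so a half turn about z gives the same grasp; the last joint's range is limited). The gripper opens to 85 mm and grips with 20 to 120 N. Pads are 22 mm wide; open, the fingers measure 114 mm over their backs; the gripper's body (76 mm by 85 mm) begins 54 mm behind the grasp point. The pads swing forward as they close: fully open they stand 13 mm farther back than shut.
Start: joints at [-1.311, 0.468, -0.012, 1.603, 0.006, 1.071, -0.056], TCP at [0.194, 0.62, 0.231] pointing down, gripper open.
Joint ranges: [-2.53, 2.53], [-0.31, 2.02], [-1.57, 1.55], [0.28, 2.44], [-1.29, 4.43], [0.15, 1.84], [-2.92, 2.92]. Speed limits (rad/s): [2.57, 2.57, 3.14, 3.14, 3.14, 3.14, 3.14].

INTERFACE

Orientations are given as a 3x3 rotation matrix whose columns are the frame's x, y, z axes.
In Python, from plant import env gives the robot as it stands.
- The arm moves only by the shell command python3 -m pendant 'ROWS' [OPENING]. ROWS is JSON, a list of rows, each a list of 2 entries, a list of its own where there are three numbers: the shift along the tool's x, y, z in mm, then the turn about the tool's z in degrees. A call has 1 to 10 rows; each row shifts and turns the commanded pose from where the row before left it, along the tool's axes as they then stand; what a row does not reach is not made up. A row lasts 1/8 s, in which the tool goes at most 62.5 mm and 10.7 degrees, less where a joint would pass 70% of its speed; a pose out of reach is approached as far as the arm can. A call is refused whole if a number of a shift passes 62.5 or a number of a turn 10.7, either way. A call with a gripper value outside its range is refused whole. OPENING is the closure, from 0 (fully open) to 1 (shut), set as the call begins (- or left out, the last holds). The fingers move at their own pace and stop on an object; the grip force is fixed at half the most. Time passes only in rows, so rows that do not move let the fingers close. It gives the time, the measured TCP pose, the force, the opening and the grip force at its end, in the units of the state.
- env.state(): the state, without advancing time (a new reading comes with each control period).
- env.camera(name): name is "scene" or "top" or "wrist"; returns a dict with "img" (480x640x3 uint8, red, green, blue), "fov_y" (degrees; the focal length in pixels is half the picture's height over the tangent of half this angle, whatever the lens; pixels are square), "cx", "cy" (the principal point, pixels), "R" (3x3) and "t" (3): a world point X has camera coordinates R X + t; the wrist camera has in their place "tool_from_camera" (4x4, takes a point from camera to tool coordinates, whose origin is the TCP and whose axes are the flange's). Camera axes: x right, y down, z forward; pixel columns grow to the right and rows downward; lengths in m; the calibration is good to about 2 mm. A picture is of the moment at which its call begins: read the wrist's pose just before it. There is no depth.
- env.close_job(): hands the job in; it is judged then, once.
The state is a dict: "time": time; "q": joint angles; "qd": joint speeds; "effort": joint torques, N m; "tool_pos": TCP position; "orientation": TCP orientation; "force": force on the tool from outside, world axes, zero at the start; "ft_torque": the same for the moment, N m; "gripper_width": opening from 0.0 (shut) to 1.0 (fully open); "gripper_force": force on a finger pad.
Only numpy, scipy, OpenCV 4.12 (cv2) and the standard library are available. Lean on these libraries where they do the work, as an engineer would, in place of code of your own. Each camera call takes 0.05 s, during which the arm holds its last target. There are 200 camera calls.

TASK

The upper drawer of the small blue drawer unit hangs open over the drilling fixture: push it fully home until it seats in its detent. Then pick up the cast lever by its balance point and hold it level and still about 3 cm clear above the fixture's pins, its big boss centred over the thick pin and its small eye centred over the slim pin. Finish while holding it there: do not lower it, let the lever touch the fixture or let go, and leave everything else on the bench where it is.

Things in the scene. Friction and masses are not known exactly. Their poses are not given: they have to be found in the camera images.
- drawer (a joint): Opening of the upper drawer in m: 0 is fully home, 0.11 to 0.15 at the start, 0.16 the most. It slides out of the unit's front, towards the unit's own -x. Sliding friction about 1 N; a sprung detent resists with about 5 N from 0.015 to 0.006, and from about 0.004 draws the drawer to 0 and holds it there.
- drawer_pull (a point): Middle of the front edge of the upper drawer's pull strip, 105 mm above the bench; moves with the drawer, axes as the unit's. The strip is 60 mm wide (y), 8 high, and stands 10 mm out (-x) from the grey drawer front (136 mm wide, heights 61 to 112 mm). With the drawer home the strip's edge is 120 mm in front (-x) of the unit's origin.
- unit: Small fixed blue steel drawer unit, two grey drawer fronts one over the other, 220 mm deep (x), 140 wide (y), 120 high. Origin: centre of its underside; its front faces its -x, roughly towards the robot. Only the upper drawer is open; the lower one stays shut. A grey oilstone 50 x 90 x 25 mm is fixed on its top, its front edge 145 mm back from the unit's front.
- lever: Cast aluminium lever lying flat, 262 mm long, 0.33 to 0.66 kg. Origin: at its underside, below the balance point; x runs from big boss to small eye, z up. Boss: ring 56 mm across, 46 high, 24 bore, axis at x = -53 mm. Eye: ring 28 mm across, 32 high, 13 bore, axis at x = +167 mm. Straight arm between them 18 mm wide (y), at heights 15 to 31 mm, clear of the bench.
- lever_balance (a point): The lever's balance point (centre of mass along the arm): middle of the arm, 53 mm from the boss's axis (25 mm from its wall), 23 mm above the underside. Grip here, across the arm, within 20 mm along it.
- lever_boss (a point): Centre of the big boss's bore, at the lever's underside.
- lever_eye (a point): Centre of the small eye's bore, at the lever's underside.
- fixture: Fixed drilling fixture on the bench in front of the unit, partly under the open drawer: dark steel plate 290 x 70 x 12 mm with two upright steel pins 220 mm apart, tops 28 mm above the bench. Origin: centre of its underside; x runs from the thick pin (x = -110 mm, diameter 20) to the slim pin (x = +110 mm, diameter 10).
- pin_thick (a point): Centre of the thick pin's top.
- pin_slim (a point): Centre of the slim pin's top.
- hammer: Hammer, 260 mm long, lying on the bench beside the unit. Leave it alone.
- wrench: Wrench, 170 mm long, lying on the bench nearer the robot than the fixture. Leave it alone.
- screwdriver: Screwdriver, 190 mm long, lying at the left. Leave it alone.
- pliers: Red-handled pliers, about 160 mm long, lying at the left. Leave them alone.
- offcut: Wooden offcut 90 x 45 x 30 mm on the bench, near and left. Leave it alone.
- jar: Glass jar with steel lid, 60 mm across, 75 mm high, left of the unit. Leave it alone.

How it is judged:
On the way, in this order (a step that is already met when the one before it is completed fails the run):
1. the upper drawer is seated home in its detent, with the lever still on the bench (value of joint drawer below 0.0025 m and height (world z) of lever below 0.01 m), for 0.2 s.
2. the lever is lifted off the bench, gripped at its balance point (height (world z) of lever above 0.035 m and contact force between the fingers and lever above 2 N and x of the grasp point in the frame of lever between -0.02 and 0.02 m), for 0.2 s.
At the end, for the whole second after the job is handed in: Drawer home (under 2.5 mm open). Lever in the fingers within 20 mm of its balance point, level within 5 degrees, still, touching neither fixture nor unit; boss and eye bores each within 12 mm horizontally of the thick and slim pin; underside 10 to 55 mm above the pin tops (value of joint drawer below 0.0025 m and contact force between the fingers and lever above 2 N and x of the grasp point in the frame of lever between -0.02 and 0.02 m and angle between lever's own z axis and vertical below 0.087 rad and horizontal distance between lever_boss and pin_thick below 0.012 m and horizontal distance between lever_eye and pin_slim below 0.012 m and z of lever_boss in the frame of fixture between 0.038 and 0.083 m and z of lever_eye in the frame of fixture between 0.038 and 0.083 m and contact force between lever and fixture below 0.2 N and contact force between lever and unit below 0.2 N and linear speed of lever below 0.02 m/s and angular speed of lever below 0.1 rad/s); the arm keeps its last pose, push and grip.
It fails at once if the lever strikes the fixture (contact force between lever and fixture above 1 N).
It fails at once if a bystander on the bench is disturbed (moved over 30 mm) (distance of any of hammer, wrench, screwdriver, pliers, offcut, jar from where it was at the start of the episode above 0.03 m).
It also fails if it takes over 58 s, if anything falls off the work surface, if the arm or the gripper's body presses on something with over 40 N, if the wrist force passes 120 N, or if a joint passes its speed limit or range.

## Working session

There is one attempt and no reset: what is moved stays moved. The work goes in short steps, Python scripts to look and compute and a shell command to move; the robot and the scene stay as the last step left them, time stands still between calls to the robot, and variables do not carry over. Pictures are saved under pics/ and viewed, at most 10 in all, crops included, and the job is handed in when it is done.

```bash
ls; mkdir -p pics; python3 - <<'E'
from plant import env
import cv2,pickle
s=env.state();print(s)
d={}
for n in("scene","top"):
    c=env.camera(n);d[n]=c;cv2.imwrite(f"pics/{n}0.png",c["img"][:,:,::-1]);print(n,{k:v for k,v in c.items() if k!="img"})
pickle.dump(d,open("d0.pkl","wb"))
E
```

```text
pics
{'time': 0.0, 'q': array([-1.31102738,  0.4684032 , -0.01158159,  1.60367574,  0.0059976 ,
        1.07137929, -0.05628805]), 'qd': array([ 3.87032800e-03,  5.01296163e-04, -2.07245827e-03,  5.58923288e-06,
       -1.81634955e-04,  4.20838846e-04,  2.02432627e-04]), 'effort': array([-4.39093992e-05, -5.32383943e+01,  2.15082918e-02, -2.51301384e+01,
        1.14558448e-02,  7.85669923e-03,  6.31245669e-07]), 'tool_pos': array([0.19371202, 0.61985582, 0.23029986]), 'orientation': array([[-9.54493151e-01,  2.98232547e-01, -4.16606898e-04],
       [ 2.98232807e-01,  9.54491494e-01, -1.78331966e-03],
       [-1.34196224e-04, -1.82641225e-03, -9.99998323e-01]]), 'force': array([-1.45584385, -0.35710635,  0.30225082]), 'ft_torque': array([ 0.01193043, -0.01602564, -0.01022057]), 'gripper_force': 0.0, 'gripper_width': 1.0017265939417836}
scene {'fov_y': 49.77730948089056, 'cx': 322.94704806600794, 'cy': 239.4670433423744, 'R': array([[-0.79658071,  0.60437193,  0.01391921],
       [ 0.49182169,  0.66128094, -0.56640882],
       [-0.3515261 , -0.44434457, -0.82400686]]), 't': array([ 0.46984847, -0.22433916,  1.77037338])}
top {'fov_y': 48.576694841826416, 'cx': 312.04848944290666, 'cy': 243.60221624946308, 'R': array([[-9.46977253e-03, -9.99954856e-01, -7.80645240e-04],
       [-9.84374711e-01,  9.45949417e-03, -1.75832156e-01],
       [ 1.75831603e-01, -8.96643087e-04, -9.84419851e-01]]), 't': array([-0.0116188 ,  0.56888749,  1.57173346])}
```

View pics/top0.png

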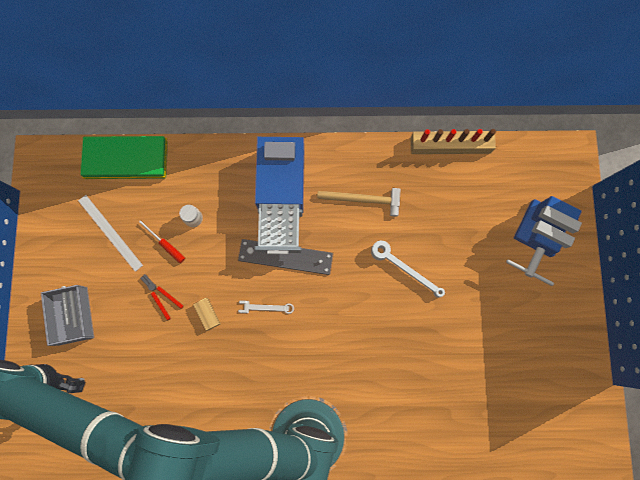

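View pics/scene0.png

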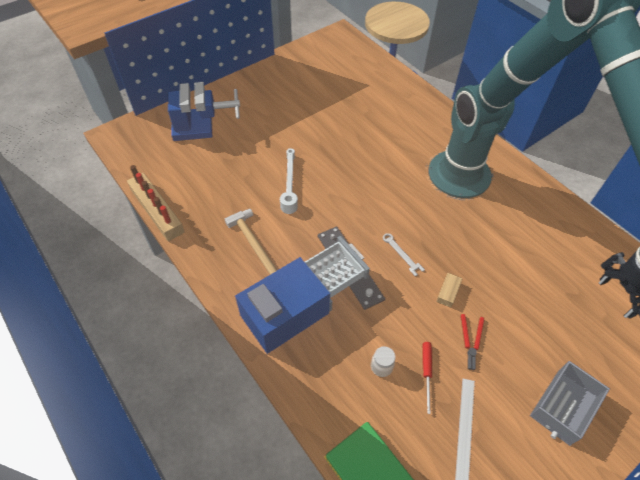

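The top view shows the unit at about (280,175) with the drawer front near (279,250). The fixture runs from (240,250) to (332,265). The lever's boss is at (381,250) and its eye at (440,293). Next I'll enlarge the top view.

```bash
cat > h.py <<'E'
import numpy as np,cv2,pickle
def ray(c,u,v):
    f=c["img"].shape[0]/2/np.tan(np.radians(c["fov_y"]/2))
    R=c["R"];o=-R.T@c["t"];d=R.T@np.array([(u-c["cx"])/f,(v-c["cy"])/f,1]);return o,d
def onz(c,u,v,z):
    o,d=ray(c,u,v);return o+d*(z-o[2])/d[2]
def proj(c,X):
    f=c["img"].shape[0]/2/np.tan(np.radians(c["fov_y"]/2))
    p=c["R"]@np.array(X)+c["t"];return np.array([c["cx"]+f*p[0]/p[2],c["cy"]+f*p[1]/p[2]])
E
python3 - <<'E'
from h import *
d=pickle.load(open("d0.pkl","rb"))
im=d["top"]["img"][125:305,230:450,::-1]
a=cv2.resize(im[60:],None,fx=3.6,fy=3.6,interpolation=cv2.INTER_CUBIC)
cv2.imwrite("pics/c_top.png",a)
E
```

```text
(no output)
```

View pics/c_top.png

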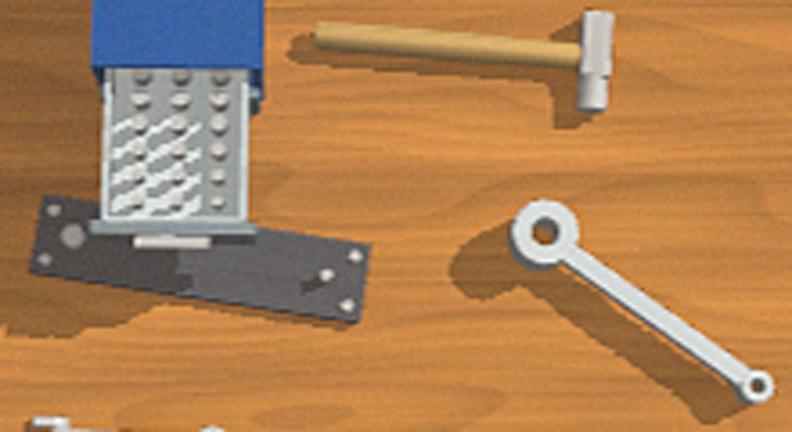

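The enlarged crop shows the thick pin at (73,236), the slim pin at (327,273), the pull strip's front edge at (172,246), the boss bore at (545,231) and the eye at (757,386).

```bash
python3 - <<'E'
from h import *
c=pickle.load(open("d0.pkl","rb"))["top"]
P={}
for n,x,y,z in[("thick",73,236,.028),("slim",327,273,.028),("pull",172,247,.105),("pl",134,247,.105),("pr",210,247,.105),("boss",545,231,.046),("eye",757,386,.032),("ufl",93,67,.12),("ufr",264,67,.12),("dfl",91,222,.112),("dfr",256,226,.112),
 ("plA",38,270,.012),("plB",358,323,.012),("plC",370,242,.012),("plD",44,195,.012)]:
    P[n]=onz(c,(x+.5)/3.6-.5+230,(y+.5)/3.6-.5+185,z);print(n,P[n].round(4))
D=lambda a,b:(np.linalg.norm(P[a]-P[b]).round(4),np.degrees(np.arctan2(*(P[b]-P[a])[1::-1])).round(1))
for a,b in[("thick","slim"),("boss","eye"),("pl","pr"),("ufl","ufr"),("dfl","dfr"),("plA","plB"),("plD","plC")]:print(a,b,D(a,b))
# blue top contour on unit (top face at z=.12)
hsv=cv2.cvtColor(c["img"],cv2.COLOR_RGB2HSV)
m=cv2.inRange(hsv,(105,120,100),(125,255,255));m[:125]=0;m[225:]=0;m[:,:240]=0;m[:,320:]=0
k=max(cv2.findContours(m,0,2)[0],key=cv2.contourArea)
bx=cv2.boxPoints(cv2.minAreaRect(k));print(bx)
for b in bx:print(onz(c,*b,.12).round(4))
E
```

```text
thick [0.5539 0.1749 0.028 ]
slim [ 0.5198 -0.0425  0.028 ]
pull [0.5312 0.085  0.105 ]
pl [0.5315 0.116  0.105 ]
pr [0.5309 0.054  0.105 ]
boss [ 0.5514 -0.2275  0.046 ]
eye [ 0.4195 -0.4038  0.032 ]
ufl [0.6792 0.1492 0.12  ]
ufr [0.6778 0.0087 0.12  ]
dfl [0.5513 0.1505 0.112 ]
dfr [0.5467 0.0162 0.112 ]
plA [0.5271 0.2066 0.012 ]
plB [ 0.4785 -0.0688  0.012 ]
plC [ 0.5489 -0.0803  0.012 ]
plD [0.593  0.2024 0.012 ]
thick slim (np.float64(0.22), np.float64(-98.9))
boss eye (np.float64(0.2206), np.float64(-126.8))
pl pr (np.float64(0.062), np.float64(-90.5))
ufl ufr (np.float64(0.1405), np.float64(-90.6))
dfl dfr (np.float64(0.1343), np.float64(-92.0))
plA plB (np.float64(0.2797), np.float64(-100.0))
plD plC (np.float64(0.2861), np.float64(-98.9))
[[256. 137.]
 [303. 137.]
 [303. 203.]
 [256. 203.]]
[0.8856 0.1495 0.12  ]
[0.8842 0.0073 0.12  ]
[0.6786 0.0086 0.12  ]
[0.6799 0.1476 0.12  ]
```

```bash
cat >> h.py <<'E'
def plan(pos,phi,n,nt=None):
    """rows to bring TCP to pos with tool x at world angle phi (deg)"""
    from plant import env
    s=env.state();R=s["orientation"];a=np.degrees(np.arctan2(R[1,0],R[0,0]))
    dphi=(phi-a+180)%360-180;turn=-dphi/n;d=(np.array(pos)-s["tool_pos"])/n*1000
    print("now",s["tool_pos"].round(4),"phi",a.round(2),"t",round(s["time"],2),"dphi",dphi.round(2))
    rows=[]
    for i in range(n):
        w=np.radians(a-turn*i);x=np.array([np.cos(w),np.sin(w),0]);y=np.array([np.sin(w),-np.cos(w),0])
        rows.append([[round(d@x,1),round(d@y,1),round(-d[2],1)],round(turn,1)])
    print(str(rows).replace(" ",""))
E
python3 -c "
from h import *
plan((.46,.08,.23),89.4,10)"
```

```text
now [0.1937 0.6199 0.2304] phi 162.65 t 0.1 dphi -73.25
[[[np.float64(-41.5),np.float64(-43.6),np.float64(0.0)],np.float64(7.3)],[[np.float64(-46.7),np.float64(-37.9),np.float64(0.0)],np.float64(7.3)],[[np.float64(-51.2),np.float64(-31.7),np.float64(0.0)],np.float64(7.3)],[[np.float64(-54.8),np.float64(-24.9),np.float64(0.0)],np.float64(7.3)],[[np.float64(-57.5),np.float64(-17.7),np.float64(0.0)],np.float64(7.3)],[[np.float64(-59.3),np.float64(-10.2),np.float64(0.0)],np.float64(7.3)],[[np.float64(-60.1),np.float64(-2.6),np.float64(0.0)],np.float64(7.3)],[[np.float64(-60.0),np.float64(5.1),np.float64(0.0)],np.float64(7.3)],[[np.float64(-58.8),np.float64(12.7),np.float64(0.0)],np.float64(7.3)],[[np.float64(-56.7),np.float64(20.1),np.float64(0.0)],np.float64(7.3)]]
```

```bash
sed -i 's/rows.append(.*/rows.append([[float(round(v,1)) for v in (d@x,d@y,-d[2])],float(round(turn,1))])/' h.py
python3 -m pendant '[[[-42,-44,0],7.3],[[-47,-38,0],7.3],[[-51,-32,0],7.3],[[-55,-25,0],7.3],[[-57,-18,0],7.3],[[-59,-10,0],7.3],[[-60,-3,0],7.3],[[-60,5,0],7.3],[[-59,13,0],7.3],[[-57,20,0],7.3]]' 1
python3 -m pendant '[[[0,0,0],0],[[0,0,0],0]]'
python3 -c "
from h import *
plan((.47,.081,.092),89.4,4)"
```

```text
time: 1.35
tool_pos: [0.461, 0.0783, 0.2314]
orientation: [[0.01, 1.0, 0.0], [1.0, -0.01, 0.0], [0.0, 0.0, -1.0]]
force: [0.4, 0.8, 0.3]
gripper_width: -0.004
gripper_force: 0.0
time: 1.6
tool_pos: [0.46, 0.0806, 0.231]
orientation: [[0.005, 1.0, -0.001], [1.0, -0.005, 0.0], [0.0, -0.001, -1.0]]
force: [-0.9, 0.2, -0.7]
gripper_width: -0.0
gripper_force: 0.0
now [0.46   0.0806 0.231 ] phi 89.7 t 1.6 dphi -0.3
[[[0.1,2.5,34.7],0.1],[[0.1,2.5,34.7],0.1],[[0.1,2.5,34.7],0.1],[[0.1,2.5,34.7],0.1]]
```

```bash

python3 -m pendant '[[[0,2,35],0],[[0,2,35],0],[[0,3,35],0],[[0,3,34],0],[[0,0,0],0]]'
python3 -m pendant '[[[0,20,0],0],[[0,15,0],0],[[0,8,0],0],[[0,8,0],0],[[0,8,0],0],[[0,10,0],0],[[0,12,0],0]]'
```

```text
time: 2.22
tool_pos: [0.4681, 0.0812, 0.0903]
orientation: [[0.003, 1.0, -0.006], [1.0, -0.003, -0.001], [-0.001, -0.006, -1.0]]
force: [-0.3, -0.3, 0.3]
gripper_width: -0.004
gripper_force: 0.0
time: 3.1
tool_pos: [0.552, 0.0793, 0.0922]
orientation: [[0.006, 1.0, -0.0], [1.0, -0.006, -0.0], [-0.0, -0.0, -1.0]]
force: [-2.0, -1.3, 0.7]
gripper_width: 0.001
gripper_force: 0.8
```

```bash

python3 -m pendant '[[[0,12,0],0],[[0,14,0],0],[[0,14,0],0],[[0,14,0],0],[[0,12,0],0],[[0,8,0],0]]'
python3 - <<'E'
from plant import env
import cv2
c=env.camera("top");cv2.imwrite("pics/t2.png",cv2.resize(c["img"][185:305,230:350,::-1],None,fx=4,fy=4,interpolation=2))
E
```

```text
time: 3.85
tool_pos: [0.6264, 0.0791, 0.0922]
orientation: [[0.006, 1.0, 0.0], [1.0, -0.006, 0.0], [0.0, 0.0, -1.0]]
force: [-1.3, -1.0, 0.3]
gripper_width: 0.005
gripper_force: 0.7
```

View pics/t2.png

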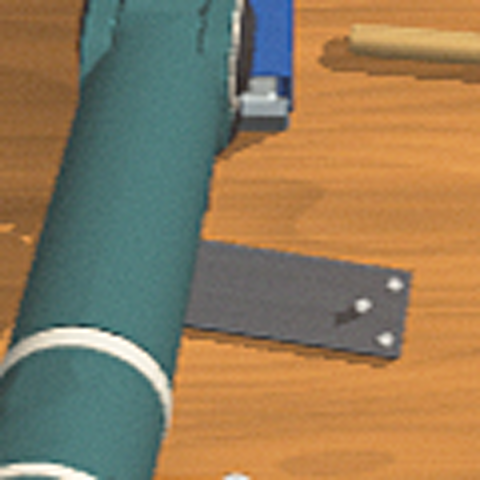

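The drawer front now stands only a couple of centimetres out from the unit; the pushed corner is at about (265,105). I'll continue slowly through the detent.

```bash

python3 -m pendant '[[[0,6,0],0],[[0,5,0],0],[[0,4,0],0]]'
python3 -m pendant '[[[0,4,0],0],[[0,3,0],0],[[0,2,0],0]]'
python3 -m pendant '[[[0,2,0],0],[[0,2,0],0],[[0,2,0],0]]'
```

```text
time: 4.28
tool_pos: [0.6413, 0.0791, 0.0924]
orientation: [[0.006, 1.0, 0.001], [1.0, -0.006, 0.0], [0.0, 0.001, -1.0]]
force: [0.1, 0.4, 0.3]
gripper_width: 0.0
gripper_force: 0.0
time: 4.65
tool_pos: [0.6438, 0.0792, 0.0922]
orientation: [[0.006, 1.0, -0.014], [1.0, -0.006, 0.001], [0.001, -0.014, -1.0]]
force: [-22.9, 0.2, 19.3]
gripper_width: -0.004
gripper_force: 11.9
time: 5.03
tool_pos: [0.644, 0.0792, 0.0921]
orientation: [[0.006, 1.0, -0.027], [1.0, -0.005, 0.002], [0.002, -0.027, -1.0]]
force: [-40.9, -0.7, 32.6]
gripper_width: -0.0
gripper_force: 21.1
```

```bash

python3 -m pendant '[[[0,-15,0],0],[[0,-40,0],0],[[0,-50,-20],0],[[0,-50,-40],0],[[-40,-10,-40],0],[[-60,0,-30],0],[[-60,0,0],0],[[-40,0,0],0]]' 0
python3 - <<'E'
from plant import env
import cv2,pickle
c=env.camera("top");pickle.dump(c,open("d1.pkl","wb"));cv2.imwrite("pics/t3.png",cv2.resize(c["img"][165:315,230:450,::-1],None,fx=3.6,fy=3.6,interpolation=2))
E
```

```text
time: 6.02
tool_pos: [0.4913, -0.119, 0.2207]
orientation: [[0.008, 1.0, 0.004], [1.0, -0.008, -0.0], [-0.0, 0.004, -1.0]]
force: [0.7, 0.0, 0.2]
gripper_width: 1.002
gripper_force: 0.0
```

View pics/t3.png

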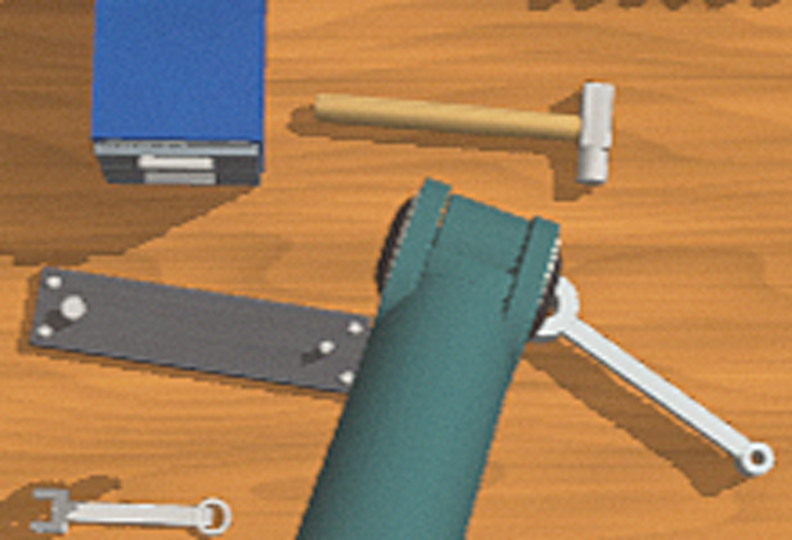

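The drawer is now home as far as can be seen: the upper strip's edge is at about crop (177,167), lined up with the lower strip. The pins are at (73,308) and (327,347). I'll check the strip with numbers and plan the approach to the lever.

```bash
python3 - <<'E'
from h import *
c=pickle.load(open("d1.pkl","rb"))
g=lambda x,y,z:onz(c,(x+.5)/3.6-.5+230,(y+.5)/3.6-.5+165,z)
# edge profile along strip columns
im=c["img"].astype(int).sum(2)
print(im[200:220,270:288].mean(1).round())
print("strip",g(177,168,.105),"unit front",g(177,138,.12))
for v in(210.5,211.5,212.5):print(v,onz(c,279,v,.109),onz(c,279,v,.101))
T=g(73,308,.028);S=g(327,347,.028);print(T,S,np.linalg.norm(T-S))
d=pickle.load(open("d0.pkl","rb"))["top"]
B=np.array([.5514,-.2275]);E=np.array([.4195,-.4038]);u=(E-B)/np.linalg.norm(E-B);b=B+.053*u;print("bal",b)
plan((b[0],b[1],.2),53.2,8)
E
```

```text
[335. 337. 342. 254. 370. 351. 471. 468. 390. 626. 641. 479. 247. 432.
 442. 416. 282. 294. 307. 295.]
strip [0.65765647 0.08108158 0.105     ] unit front [0.67933119 0.08017985 0.12      ]
210.5 [0.65913884 0.08025683 0.109     ] [0.66109227 0.0807553  0.101     ]
211.5 [0.65608737 0.08025238 0.109     ] [0.65802493 0.08075083 0.101     ]
212.5 [0.65303798 0.08024794 0.109     ] [0.65495967 0.08074636 0.101     ]
[0.55392786 0.17488212 0.028     ] [ 0.51807654 -0.04245045  0.028     ] 0.22026975215658195
bal [ 0.51965009 -0.26993752]
now [ 0.4907 -0.1242  0.2207] phi 89.18 t 6.08 dphi -35.98
[[[-18.2,3.9,2.6],4.5],[[-17.8,5.3,2.6],4.5],[[-17.3,6.7,2.6],4.5],[[-16.8,8.0,2.6],4.5],[[-16.1,9.3,2.6],4.5],[[-15.3,10.5,2.6],4.5],[[-14.4,11.7,2.6],4.5],[[-13.5,12.8,2.6],4.5]]
```

Upper strip edge is at x≈0.658. The lower, shut strip is at ≈0.659, and the finger stopped at 0.644 + 0.0145, so all three agree that the drawer is home. Next is the lever.

```bash

python3 -m pendant '[[[-18,4,3],4.5],[[-18,5,3],4.5],[[-17,7,3],4.5],[[-17,8,3],4.5],[[-16,9,3],4.5],[[-15,10,2],4.5],[[-14,12,2],4.5],[[-13,13,2],4.5],[[0,0,0],0],[[0,0,0],0]]'
python3 - <<'E'
from h import *
from plant import env
s=env.state();c=env.camera("wrist");pickle.dump((s,c),open("w.pkl","wb"))
print({k:v for k,v in c.items() if k!="img"})
cv2.imwrite("pics/w1.png",c["img"][:,:,::-1])
E
```

```text
time: 7.32
tool_pos: [0.521, -0.2599, 0.1981]
orientation: [[0.592, 0.806, -0.0], [0.806, -0.592, 0.001], [0.0, -0.001, -1.0]]
force: [0.2, 0.3, 1.7]
gripper_width: 1.004
gripper_force: 0.0
{'fov_y': 68.5492550107847, 'cx': 314.63522365461904, 'cy': 235.57213945128294, 'tool_from_camera': array([[-6.31727634e-04, -9.55180993e-01, -2.96021741e-01,
         7.46776607e-02],
       [ 9.99998409e-01, -1.09719843e-03,  1.40630367e-03,
         1.47851165e-03],
       [-1.66806913e-03, -2.96020381e-01,  9.55180167e-01,
        -1.43394438e-01],
       [ 0.00000000e+00,  0.00000000e+00,  0.00000000e+00,
         1.00000000e+00]])}
```

View pics/w1.png

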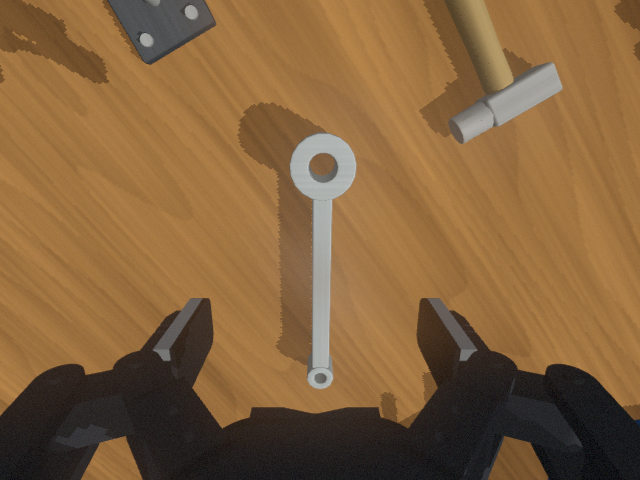

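The wrist view shows the boss ring centred at (323.5,166.5), the eye at (320,378), and the arm lined up with the fingers.

```bash
cat >> h.py <<'E'
def wcam(s,c):
    T=c["tool_from_camera"];Rw=s["orientation"]@T[:3,:3];o=s["tool_pos"]+s["orientation"]@T[:3,3]
    c=dict(c);c["R"]=Rw.T;c["t"]=-Rw.T@o;return c
E
python3 - <<'E'
from h import *
s,c=pickle.load(open("w.pkl","rb"));c=wcam(s,c)
B=onz(c,323.5,166.5,.046);E=onz(c,320,378,.032);L=np.linalg.norm((E-B)[:2]);u=(E-B)[:2]/L
print(B,E,L,np.degrees(np.arctan2(-u[1],-u[0])));b=B[:2]+.053*u;print(b)
phi=np.degrees(np.arctan2(-u[1],-u[0]))
plan((b[0],b[1],.006),phi,6)
E
```

```text
[ 0.55384399 -0.23068248  0.046     ] [ 0.42145292 -0.40768134  0.032     ] 0.22103391259412214 53.204356478562
[ 0.52209897 -0.27312366]
now [ 0.521  -0.2596  0.1982] phi 53.71 t 7.38 dphi -0.51
[[[-1.7,1.5,32.0],0.1],[[-1.7,1.5,32.0],0.1],[[-1.7,1.5,32.0],0.1],[[-1.7,1.5,32.0],0.1],[[-1.7,1.5,32.0],0.1],[[-1.7,1.5,32.0],0.1]]
```

```bash

python3 -m pendant '[[[-5,5,30],0],[[-5,4,40],0.5],[[0,0,40],0],[[0,0,40],0],[[0,0,25],0],[[0,0,15],0],[[0,0,0],0],[[0,0,0],0]]'
python3 -c "
from h import *
plan((.5221,-.2731,.007),53.2,1)"
```

```text
time: 8.38
tool_pos: [0.5231, -0.274, 0.0094]
orientation: [[0.6, 0.8, 0.002], [0.8, -0.6, -0.001], [0.001, 0.002, -1.0]]
force: [0.4, 0.4, 0.2]
gripper_width: 0.998
gripper_force: 0.0
now [ 0.5231 -0.274   0.0094] phi 53.16 t 8.38 dphi 0.04
[[[0.1,-1.3,2.4],-0.0]]
```

```bash

python3 -m pendant '[[[0,-1,3],0],[[0,0,0],0],[[0,0,0],0],[[0,0,0],0],[[0,0,0],0],[[0,0,0],0],[[0,0,0],0],[[0,0,0],0]]' 1
python3 -m pendant '[[[0,0,-10],0],[[0,0,-20],0],[[0,0,-30],0],[[0,0,-30],0],[[0,0,-30],0],[[0,0,0],0],[[0,0,0],0]]'
python3 - <<'E'
from h import *
from plant import env
s=env.state();c=env.camera("wrist");pickle.dump((s,c),open("w2.pkl","wb"))
cv2.imwrite("pics/w2.png",c["img"][:,:,::-1])
E
```

```text
time: 9.38
tool_pos: [0.521, -0.2726, 0.0056]
orientation: [[0.6, 0.8, -0.001], [0.8, -0.6, 0.001], [0.001, -0.002, -1.0]]
force: [-3.8, 2.6, 6.4]
gripper_width: 0.201
gripper_force: 60.6
time: 10.25
tool_pos: [0.521, -0.2724, 0.1246]
orientation: [[0.6, 0.8, -0.001], [0.8, -0.6, 0.001], [0.0, -0.001, -1.0]]
force: [-0.7, -0.4, -6.7]
gripper_width: 0.194
gripper_force: 59.3
```

View pics/w2.png

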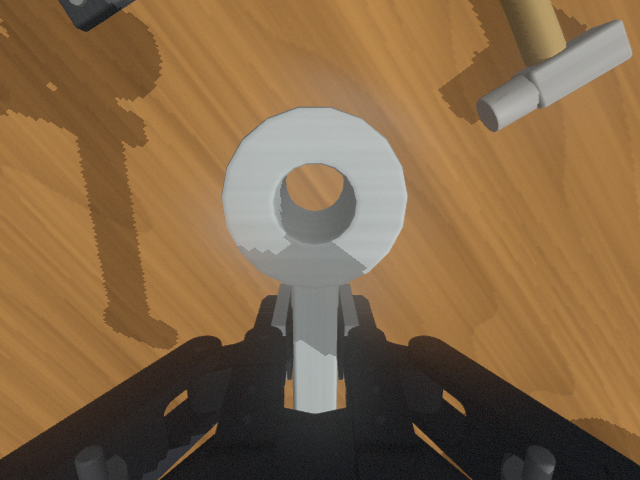

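The lever is held. The boss's top ring is centred at about (315,196) and spans columns 222 to 407.

```bash
python3 - <<'E'
from h import *
s,c=pickle.load(open("w2.pkl","rb"));w=wcam(s,c)
lift=s["tool_pos"][2]-.0056
B=onz(w,315,196,.046+lift);R=s["orientation"]
print("boss in tool",(R.T@(B-s["tool_pos"]))*1000,"dia",np.linalg.norm(onz(w,222.5,196,.046+lift)-onz(w,406.5,196,.046+lift)))
phiL=53.2
T=np.array([.5539,.1749]);S=np.array([.519,-.0425]);u=(S-T)/np.linalg.norm(S-T);phi=np.degrees(np.arctan2(-u[1],-u[0]));print(phi)
w_=np.radians(phi);x=np.array([np.cos(w_),np.sin(w_)]);y=np.array([np.sin(w_),-np.cos(w_)])
bt=R.T@(B-s["tool_pos"]);tgt=T-x*bt[0]-y*bt[1];mid=(T+S)/2;tgt2=mid+x*(.110-bt[0])-y*bt[1];print(tgt,tgt2)
plan((tgt2[0],tgt2[1],.14),phi,8)
E
```

```text
boss in tool [ 55.03015293   1.75373701 -40.39407248] dia 0.054445857018325126
80.87991686068685
[0.54344592 0.1208435 ] [0.54343138 0.12075291]
now [ 0.5207 -0.2724  0.1241] phi 53.16 t 10.3 dphi 27.72
[[[41.0,-27.2,-2.0],-3.5],[[42.6,-24.7,-2.0],-3.5],[[44.0,-22.0,-2.0],-3.5],[[45.3,-19.3,-2.0],-3.5],[[46.4,-16.6,-2.0],-3.5],[[47.3,-13.7,-2.0],-3.5],[[48.0,-10.9,-2.0],-3.5],[[48.6,-7.9,-2.0],-3.5]]
```

```bash

python3 -m pendant '[[[20,-14,-2],-1.7],[[21,-13,-2],-1.8],[[43,-25,-2],-3.5],[[44,-22,-2],-3.5],[[45,-19,-2],-3.5],[[46,-17,-2],-3.5],[[47,-14,-2],-3.5],[[48,-11,-2],-3.5],[[24,-4,0],-1.8],[[24,-4,0],-1.7]]'
python3 -m pendant '[[[0,0,0],0],[[0,0,0],0],[[0,0,0],0]]'
python3 - <<'E'
from h import *
from plant import env
s=env.state();c=env.camera("top");d=env.camera("scene");pickle.dump((s,c,d),open("d3.pkl","wb"))
a=cv2.resize(c["img"][210:290,230:350,::-1],None,fx=5,fy=5,interpolation=2)
b=cv2.resize(d["img"][200:330,290:410,::-1],None,fx=5,fy=5,interpolation=2)[:, :]
cv2.imwrite("pics/t4.png",a)
plan((.5434,.121,.062),80.9,8)
E
```

```text
time: 11.55
tool_pos: [0.5405, 0.1195, 0.1403]
orientation: [[0.153, 0.988, -0.002], [0.988, -0.153, -0.001], [-0.002, -0.001, -1.0]]
force: [-0.4, 0.5, -6.3]
gripper_width: 0.195
gripper_force: 59.4
time: 11.92
tool_pos: [0.5412, 0.1176, 0.1412]
orientation: [[0.156, 0.988, -0.0], [0.988, -0.156, -0.001], [-0.001, -0.0, -1.0]]
force: [0.6, -0.4, -6.1]
gripper_width: 0.197
gripper_force: 59.4
now [0.5412 0.1181 0.1413] phi 81.04 t 12.03 dphi -0.14
[[[0.4,0.2,9.9],0.0],[[0.4,0.2,9.9],0.0],[[0.4,0.2,9.9],0.0],[[0.4,0.2,9.9],0.0],[[0.4,0.2,9.9],0.0],[[0.4,0.2,9.9],0.0],[[0.4,0.2,9.9],0.0],[[0.4,0.2,9.9],0.0]]
```

View pics/t4.png

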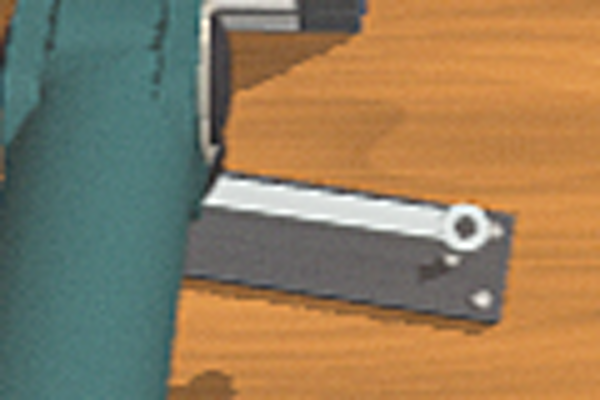

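The eye bore is at crop (466,227) and the slim pin's top at (452,261). The eye is still about 135 mm up, so there is parallax to take out.

```bash
python3 - <<'E'
from h import *
s,c,d=pickle.load(open("d3.pkl","rb"))
g=lambda x,y,z:onz(c,(x+.5)/5-.5+230,(y+.5)/5-.5+210,z)
E=g(466,227,.1676);S=g(452,261,.028);print(E,S,E-S, s["orientation"].T@(S-E)*1000)
R=s["orientation"];print("nominal eye",s["tool_pos"]+R@[-.165,.000,0], "boss",s["tool_pos"]+R@[.055,0.001,0])
E
```

```text
[ 0.51493069 -0.04689814  0.1676    ] [ 0.51569321 -0.04096951  0.028     ] [-0.00076253 -0.00592863  0.1396    ] [  6.06989584  -0.17175964 139.59590577]
nominal eye [ 0.51535818 -0.04532369  0.14133571] boss [0.55073918 0.17181488 0.14118604]
```

```bash

python3 -m pendant '[[[2,1,5],0],[[2,1,10],0],[[0,0,15],0],[[0,0,15],0],[[0,0,15],0],[[0,0,10],0],[[0,0,5],0],[[0,0,0],0],[[0,0,0],0],[[0,0,0],0]]'
python3 - <<'E'
from h import *
from plant import env
s=env.state();c=env.camera("top");d=env.camera("scene");e=env.camera("wrist");pickle.dump((s,c,d,e),open("d4.pkl","wb"))
a=cv2.resize(c["img"][225:285,270:350,::-1],None,fx=5,fy=5,interpolation=2)
b=cv2.resize(d["img"][205:315,300:400,::-1],None,fx=4,fy=4,interpolation=2)
w=cv2.resize(e["img"][:,:,::-1],(400,300))
o=np.zeros((600,800,3),np.uint8);o[:300,:400]=a;o[300:,:400]=w;o[:440,400:]=b
cv2.imwrite("pics/t5.png",o)
E
```

```text
time: 13.28
tool_pos: [0.5441, 0.123, 0.0668]
orientation: [[0.154, 0.988, 0.001], [0.988, -0.154, 0.0], [0.001, 0.001, -1.0]]
force: [0.7, 0.1, -5.6]
gripper_width: 0.195
gripper_force: 59.3
```

View pics/t5.png

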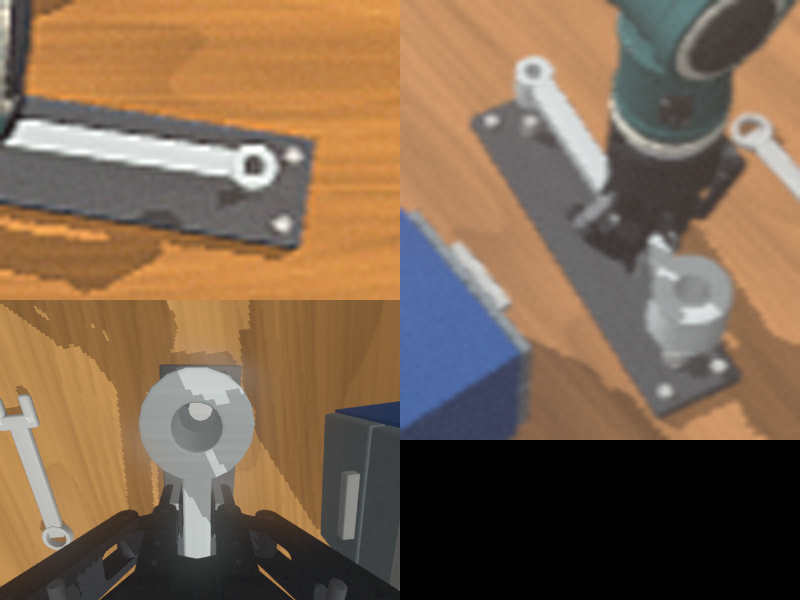

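The eye is at (254,166) in the top tile, and in the scene tile the boss's top is at (692,291) and the eye's at (533,70). In the wrist tile the thick pin's top shows through the boss's bore at (200,410). I'll check the offsets.

```bash
python3 - <<'E'
from h import *
from plant import env
s,c,d,e=pickle.load(open("d4.pkl","rb"));w=wcam(s,e);lift=s["tool_pos"][2]-.0056
print("t",env.state()["time"])
T=np.array([.5539,.1749,.028]);S=np.array([.518,-.0422,.028])
print("eye top cam",onz(c,254.5/5-.5+270,166.5/5-.5+225,.032+lift),"S",S)
print("eye scene",onz(d,133.5/4-.5+300,70.5/4-.5+205,.032+lift))
print("boss scene",onz(d,292.5/4-.5+300,291.5/4-.5+205,.046+lift))
print("boss wrist",onz(w,197*1.6,125*1.6,.046+lift),"T",T)
g=pickle.load(open("d0.pkl","rb"))["scene"]
# wrist: bottom-rim and pin predictions (full px); slim/thick pins
R=s["orientation"]
print("pin px in tile",proj(w,T)/1.6+[0,300])
b=onz(w,197*1.6,125*1.6,.046+lift);b[2]=lift
print("rim px",[ (proj(w,b+R@np.array([.012*np.cos(a),.012*np.sin(a),0]))/1.6+[0,300]).round(0) for a in(0,1.57,3.14,4.71)])
print("pin rim",[ (proj(w,T+R@np.array([.01*np.cos(a),.01*np.sin(a),0]))/1.6+[0,300]).round(0) for a in(0,1.57,3.14,4.71)])
E
```

```text
t 13.425
eye top cam [ 0.51826535 -0.04127375  0.09319059] S [ 0.518  -0.0422  0.028 ]
eye scene [ 0.52013947 -0.04538886  0.09319059]
boss scene [0.55446445 0.17487044 0.10719059]
boss wrist [0.55338967 0.17532434 0.10719059] T [0.5539 0.1749 0.028 ]
pin px in tile [197.31161288 406.10397322]
rim px [array([197., 393.]), array([215., 411.]), array([197., 429.]), array([179., 411.])]
pin rim [array([197., 394.]), array([210., 406.]), array([197., 418.]), array([185., 406.])]
```

All points agree to within about 4 mm, with the lever level and 33 mm above the pins. Handing in.

```bash
python3 -c "
from plant import env
s=env.state();print(s['tool_pos'],abs(s['qd']).max(),s['gripper_force'])
print(env.close_job())"
```

```text
[0.54382673 0.12298672 0.06657451] 0.0028609650097011063 59.34666574001312
the job is handed in; nothing more can be done
None
```

I handed the job in at about 13.4 s: the drawer is home, and the lever is held level and still about 33 mm above the pins, with boss and eye within about 4 mm of their pins by the cameras; no verdict came back.

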